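Clear the fume hood: used bottles to the sprung-lid waste box, meter to its drawer

ROBOT

A 6-joint arm with a two-finger parallel gripper is mounted at the origin on the work surface. World frame = base frame: x ahead of the robot, y to its left, z up, the work surface at z = 0. Lengths are in mm, angles in rad, forces in N, time in s.
With the tool pointing down it reaches from about 350 to 875 mm from the base axis. Payload 4.2 kg.
Tool frame: the origin (TCP) lies at the very end of the fingers, on their centre line; the grasp point (between the pads) lies 19 mm behind it; z points along the fingers, y is the direction in which the jaws open and shut (so a half turn about z gives the same grasp; the last joint's range is limited). The gripper opens to 85 mm and grips with 20 to 120 N. Pads are 22 mm wide; open, the fingers measure 114 mm over their backs; the gripper's body (76 mm by 85 mm) begins 54 mm behind the grasp point. The pads swing forward as they close: fully open they stand 13 mm farther back than shut.
Start: joints at [1.376, 0.385, 0.008, 0, -1.194, -0.259], TCP at [273.956, 561.736, 231.312] pointing down, gripper open.
Joint ranges: [-3.14, 3.14], [-1.21, 2.06], [-1.07, 1.41], [-3.16, 2.05], [-2.99, -0.16], [-3.1, 3.1]. Speed limits (rad/s): [2.79, 2.79, 3.14, 3.14, 3.14, 3.14].

INTERFACE

Orientations are given as a unit quaternion [x, y, z, w].
In Python, from bench import arm, optics, job gives the robot as it stands.
- The arm moves only by the tool send_rows, never from a script. Its argument "steps" is a list that holds one entry, the list of rows, each a list of 5 numbers: the shift along the tool's x, y, z in cm, then the turn about the tool's z in rad, then the opening, from 0 (shut) to 1 (fully open). A call has 1 to 10 rows; each row shifts and turns the pose as measured when the row begins, along the tool's axes as they then stand; what a row does not reach is not made up. A row lasts 1/12 s, in which the tool goes at most 41.7 mm and 7.16 degrees, less where a joint would pass 70% of its speed; a pose out of reach is approached as far as the arm can. A call with a gripper value outside its range is refused whole. The fingers move at their own pace and stop on an object; the grip force is fixed at half the most. Time passes only in rows, so rows that do not move let the fingers close. It gives the time, the measured TCP pose, the force and the opening at its end, in the units of the state.
- arm.read_state(): the state, without advancing time (a new reading comes with each control period).
- optics.get_image(name): name is "side" or "top"; returns (picture, depth): 420x560x3 uint8, blue, green, red; 420x560 float32, mm along the optical axis (not along the pixel's ray), 0 where there is no reading.
- optics.get_calibration(name): a dict with "K" (3x3 intrinsics, pixels), "k1" (the pictures are not rectified: a ray, as slopes to the right and down, at radius r is drawn at 1 + k1 r^2 times it, then the intrinsics apply), "rvec" (rotation vector, rad) and "tvec" (3), from world to camera coordinates, as OpenCV has them. Camera axes: x right, y down, z forward; pixel columns grow to the right and rows downward; lengths in mm; the calibration is good to about 2 mm. A picture is of the moment at which its call begins. get_calibration takes no time and is no camera call.
- job.job_done(): hands the job in, once; it reports no verdict.
The state is a dict: "clock": time; "joints": joint angles; "joint_vel": joint speeds; "joint_efforts": joint torques, N m; "position": TCP position; "ee_rot": TCP orientation; "contact_force": force on the tool from outside, world axes, zero at the start; "wrist_torque": the same for the moment, N m; "gripper_width": finger opening in mm.
Only numpy, scipy, OpenCV 4.12 (cv2) and the standard library are available. Lean on these libraries where they do the work, as an engineer would, in place of code of your own. Each camera call takes 0.05 s, during which the arm holds its last target. There are 200 camera calls.

TASK

Clear the bench after a run. Slide the waste box's spring-loaded lid open by its knob and park the knob in the notch so that the lid stays open on its own, drop every used square bottle into the box, and only then free the knob from the notch so that the lid goes fully shut. Also lay the pH meter flat in the open drawer and push the drawer fully shut; leave the glass flask, the jar and the beaker where they stand.

Things in the scene. Friction and masses are not known exactly. Their poses are not given: they have to be found in the camera images.
- wastebox: Yellow waste box fixed on the bench, 288 x 150 x 163 mm. Origin at bench height on its long mid-line; its x points away from the robot (turned up to 0.15 rad), y left. It spans x -353 to -65 mm. Nearest the robot is the open-topped chamber: inside x -348 to -228, y -70 to 70, floor 5 up, rim 149 up. Behind (x -223 to -65) is a housing with an aluminium deck, top 163 mm up.
- mouth (a point): Centre of the chamber's mouth at rim height (149 mm up), axes as the waste box. With the lid held open the mouth is 120 mm (box x) by 140 mm (box y). The deck behind it has an L-shaped slot for the knob's stem: a straight leg along x at y = 0 and, at its far end, a side leg (the holding notch) towards the box's +y.
- lid (a joint): Travel in m of the steel lid (5 mm thick), which covers the chamber and slides along the box's +x under the deck: 0 shut (as at the start), 0.128 the hard stop. A spring always pulls it shut: about 3 N when shut, 8 N when fully open. Let go, it snaps shut unless its knob stands in the notch, where it rests at about 0.120.
- latch (a joint): Sideways shift of the knob on the lid in m along the box's +y: 0 in the slot's straight leg, 0.024 at the end of the notch. It can be moved sideways only with the lid pushed to 0.121 or more. Light friction, no spring. It holds the lid when more than half-way in (over 0.012); moved back to 0 it frees the lid.
- knob (a point): Centre of the black upright knob (round, 26 mm across, 40 mm tall, from 6 mm to 46 mm above the deck) that moves with the lid and shifts sideways on it; its stem runs in the slot.
- bottle0_mid (a point): Centre of a used square sample bottle: 76 mm long along its own x (black round screw cap, 26 mm across and 14 mm long, at the +x end), body 32 by 32 mm, off-white plastic, 50 g, lying on its side on the bench. Two to four of the four bottles are present.
- bottle1_mid (a point): Centre of a used square sample bottle: 76 mm long along its own x (black round screw cap, 26 mm across and 14 mm long, at the +x end), body 32 by 32 mm, off-white plastic, 50 g, lying on its side on the bench. Two to four of the four bottles are present.
- bottle2_mid (a point): Centre of a used square sample bottle: 76 mm long along its own x (black round screw cap, 26 mm across and 14 mm long, at the +x end), body 32 by 32 mm, off-white plastic, 50 g, lying on its side on the bench. Two to four of the four bottles are present.
- bottle3_mid (a point): Centre of a used square sample bottle: 76 mm long along its own x (black round screw cap, 26 mm across and 14 mm long, at the +x end), body 32 by 32 mm, off-white plastic, 50 g, lying on its side on the bench. Two to four of the four bottles are present.
- meter_mid (a point): Centre of the grey handheld pH meter, 120 mm long (its x), 46 mm wide (y), 24 mm thick (z up, small screen and four buttons on top), 180 g, lying flat on the bench.
- drawer_floor (a point): Centre of the drawer's inner floor (22 mm above the bench); moves with the drawer. x points away from the robot, into the white unit (240 deep, 210 wide, 95 mm high, solid top), z up. Inside, the drawer is 195 mm (x) by 168 mm (y); walls 51 mm and front 60 mm above the floor. Of its length, the front part, about as long as it is pulled out, is open from above; the unit covers the rest.
- unit_drawer0_handle (a point): Middle of the drawer's horizontal steel bar handle (105 mm long along the drawer's y, 35 mm in front of the drawer's blue front, 57 mm above the bench).
- unit_drawer0 (a joint): Opening of the drawer in m: 0 shut, starts 0.14 to 0.16 open, slides towards the robot as it opens. Friction about 1 N; it stays where it is left.
- flask: Conical glass flask, 76 mm across, 110 mm tall, standing at the back of the bench; origin under its base. Leave alone.
- jar: Amber jar with white cap, 64 mm across, 100 mm tall, standing at the back; origin under its base. Leave alone.
- beaker: Glass beaker, 72 mm across, 90 mm tall, standing at the back; origin under its base. Leave alone.

How it is judged (in metres and radians):
On the way, in this order (a step that is already met when the one before it is completed fails the run):
1. the lid is held open by its knob in the notch, with the robot's hand off it (value of joint lid above 0.112 m and value of joint latch above 0.014 m and contact force between the fingers and latch below 0.2 N and contact force between the fingers and lid below 0.2 N), for 0.4 s.
2. every bottle present lies in the waste box's chamber while the lid is still held open in its notch (x of bottle0_mid in the frame of wastebox between -0.35 and -0.226 m and y of bottle0_mid in the frame of wastebox between -0.072 and 0.072 m and z of bottle0_mid in the frame of wastebox between 0 and 0.145 m and x of bottle1_mid in the frame of wastebox between -0.35 and -0.226 m and y of bottle1_mid in the frame of wastebox between -0.072 and 0.072 m and z of bottle1_mid in the frame of wastebox between 0 and 0.145 m and x of bottle2_mid in the frame of wastebox between -0.35 and -0.226 m and y of bottle2_mid in the frame of wastebox between -0.072 and 0.072 m and z of bottle2_mid in the frame of wastebox between 0 and 0.145 m and x of bottle3_mid in the frame of wastebox between -0.35 and -0.226 m and y of bottle3_mid in the frame of wastebox between -0.072 and 0.072 m and z of bottle3_mid in the frame of wastebox between 0 and 0.145 m and value of joint lid above 0.112 m and value of joint latch above 0.014 m), for 0.3 s.
3. the lid has gone fully shut (value of joint lid below 0.006 m), for 0.2 s.
At the end, for the whole second after the job is handed in: Every bottle present is inside the waste box's chamber (centre between its walls and below the rim), the lid is shut to within 6 mm, the meter lies flat (within 0.25 rad) and at rest inside the drawer, and the drawer is shut to within 6 mm (x of bottle0_mid in the frame of wastebox between -0.35 and -0.226 m and y of bottle0_mid in the frame of wastebox between -0.072 and 0.072 m and z of bottle0_mid in the frame of wastebox between 0 and 0.145 m and x of bottle1_mid in the frame of wastebox between -0.35 and -0.226 m and y of bottle1_mid in the frame of wastebox between -0.072 and 0.072 m and z of bottle1_mid in the frame of wastebox between 0 and 0.145 m and x of bottle2_mid in the frame of wastebox between -0.35 and -0.226 m and y of bottle2_mid in the frame of wastebox between -0.072 and 0.072 m and z of bottle2_mid in the frame of wastebox between 0 and 0.145 m and x of bottle3_mid in the frame of wastebox between -0.35 and -0.226 m and y of bottle3_mid in the frame of wastebox between -0.072 and 0.072 m and z of bottle3_mid in the frame of wastebox between 0 and 0.145 m and value of joint each of lid, unit_drawer0 below 0.006 m and x of meter_mid in the frame of drawer_floor between -0.1 and 0.1 m and y of meter_mid in the frame of drawer_floor between -0.086 and 0.086 m and z of meter_mid in the frame of drawer_floor between 0 and 0.03 m and angle between the z axis of meter_mid and the z axis of drawer_floor, either way round below 0.25 rad and linear speed of meter below 0.05 m/s); the robot touches nothing.
It fails at once if the flask is displaced by more than 30 mm or tipped over (distance of flask from where it was at the start of the episode above 0.03 m or angle between flask's own z axis and vertical above 0.5 rad).
It fails at once if the jar is displaced by more than 30 mm or tipped over (distance of jar from where it was at the start of the episode above 0.03 m or angle between jar's own z axis and vertical above 0.5 rad).
It fails at once if the beaker is displaced by more than 30 mm or tipped over (distance of beaker from where it was at the start of the episode above 0.03 m or angle between beaker's own z axis and vertical above 0.5 rad).
Of bottle0, bottle1, bottle2, bottle3 only 2 to 4 are there at a start; the rules pass over those that are not, and their reading is None.
At some moment in a run one of bottle0, bottle1, bottle2, bottle3, meter may be knocked a few centimetres aside while the robot is not near it.
Once in a run the grip may slacken for a moment while it holds something.
It also fails if it takes over 210 s, if anything falls off the work surface, if the arm or the gripper's body presses on something with over 40 N, if the wrist force passes 120 N, or if a joint passes its speed limit or range.

## Working session

There is one attempt and no reset: what is moved stays moved. The work goes in short steps, Python scripts to look and compute and a tool call to move; the robot and the scene stay as the last step left them, time stands still between calls to the robot, and variables do not carry over. Pictures are saved under pics/ and viewed, about 12 in all and at most 16, crops included, and the job is handed in when it is done.

Besides the shell and the picture viewer there is one more tool, called as name([rows], argument=value, ...), one row to a line, values as JSON. send_rows: Moves the arm, as the interface text tells. Its arguments: {"type":"object","properties":{"steps":{"type":"array","items":{"type":"array","items":{"type":"array","items":{"type":"number"}}}}},"required":["steps"]}

```bash
mkdir -p pics; ls; cat > h.py <<'E'
import numpy as np, cv2
from bench import arm, optics, job
def cal(n):
    c=optics.get_calibration(n); R=cv2.Rodrigues(np.array(c["rvec"],float))[0]
    return np.array(c["K"],float),c["k1"],R,np.array(c["tvec"],float).ravel()
def rays(n,uv):
    K,k1,R,t=cal(n)
    p=cv2.undistortPoints(np.array(uv,float).reshape(-1,1,2),K,np.array([k1,0,0,0,0.]))[:,0]
    d=np.c_[p,np.ones(len(p))]@R
    return -R.T@t,d
def onz(n,uv,z):
    o,d=rays(n,uv); return o+d*((z-o[2])/d[:,2])[:,None]
def cloud(n,dep):
    h,w=dep.shape; uv=np.stack(np.meshgrid(np.arange(w),np.arange(h)),-1).reshape(-1,2)
    o,d=rays(n,uv); return (o+d*dep.reshape(-1,1)).reshape(h,w,3)
def grab(n,name=None):
    im,d=optics.get_image(n)
    if name: cv2.imwrite(f"pics/{name}.png",im)
    return im,d
E
python3 - <<'E'
from h import *
for n in("top","side"):
    im,d=grab(n,n+"0"); np.savez(n+"0.npz",im=im,d=d); K,k1,R,t=cal(n); print(n,-R.T@t,R[2],K[0,0],k1)
s=arm.read_state(); print(s)
E
```

```text
pics
top [ 470.62591998    3.11683433 1213.55182587] [ 1.05510413e-01 -6.47074574e-04 -9.94417988e-01] 513.62540575658 -0.07279018652791681
side [ -36.68118193 -611.00679418 1215.87619445] [ 0.46212416  0.42888795 -0.77620641] 506.7346909672455 -0.05005152687073581
{'clock': 0.1, 'joints': array([ 1.37562026e+00,  3.85501664e-01,  6.81780517e-03, -4.57488605e-04,
       -1.19404834e+00, -2.58613457e-01]), 'joint_vel': array([ 0.00131783, -0.0017722 ,  0.00233853,  0.00294355, -0.00201413,
        0.00118002]), 'joint_efforts': array([-4.74136596e-04, -3.93318665e+01,  1.88928562e+01,  4.19795707e+00,
       -2.60819812e-03,  5.46583877e-06]), 'position': array([273.72845712, 561.29936346, 230.33602427]), 'ee_rot': array([ 9.74350166e-01, -2.25035048e-01, -1.81816481e-04,  9.74193111e-04]), 'contact_force': array([-0.10786465,  0.88508978,  0.55569973]), 'wrist_torque': array([-0.00287243,  0.04585385,  0.02001907]), 'gripper_width': 85.19144042590821}
```

View pics/top0.png

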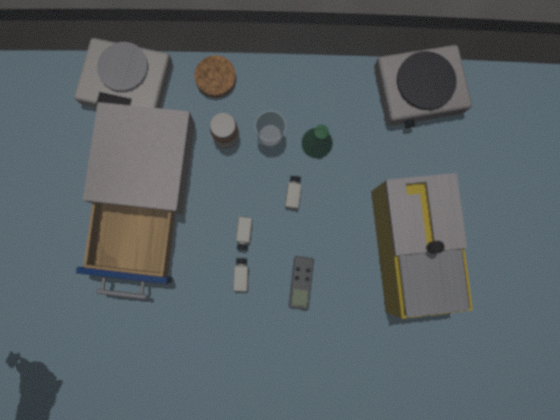

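View pics/side0.png

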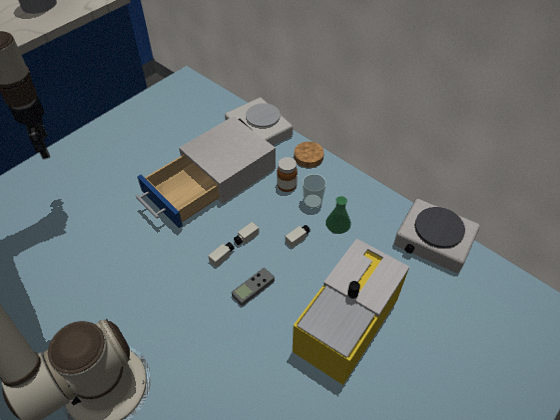

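Three bottles are visible in the top view, at about (293,192), (244,230) and (241,276). The meter is at (301,283), the box at right with its knob at (435,247), and the drawer at left with its handle at (123,293). Next I measure them.

```bash
cat >> h.py <<'E'
def blobs(n,im,d,lo,hi,mn=80):
    P=cloud(n,d); z=P[...,2]; m=((z>lo)&(z<hi)&(d>0)).astype(np.uint8)
    k,l,st,c=cv2.connectedComponentsWithStats(m)
    return P,[(l==i) for i in range(1,k) if st[i,4]>mn]
def things(im,d,n="top"):
    P,B=blobs(n,im,d,10,45)
    out=[]
    for b in B:
        q=P[b]; 
        if not(300<q[:,0].mean()<800 and -250<q[:,1].mean()<300): continue
        r=cv2.minAreaRect(q[:,:2].astype(np.float32)); g=im[b].mean(1)
        L=max(r[1]); 
        bx=cv2.boxPoints(r); e=[bx[1]-bx[0],bx[2]-bx[1]]; a=max(e,key=np.linalg.norm); a=a/np.linalg.norm(a)
        dk=g<np.median(g)*0.6
        s=(q[dk][:,:2].mean(0)-np.array(r[0]))@a if dk.sum()>5 else 0
        if s<0:a=-a
        out.append((np.round(r[0]),np.round(sorted(r[1])),round(float(np.arctan2(a[1],a[0])),3),round(float(np.median(q[:,2])),1),int(b.sum()),int(np.median(g)),round(float(s),1)))
    return out
E
python3 - <<'E'
from h import *
D=np.load("top0.npz");im,d=D["im"],D["d"]
for o in things(im,d): print(*o)
P=cloud("top",d)
# box: deck & lid
z=P[...,2]
for nm,lo,hi in(("deck",158,168),("lid",138,153),("all",138,170),("knob",185,225)):
    m=(z>lo)&(z<hi)&(P[...,1]<-100)
    mm=np.zeros_like(m);mm[150:340,360:490]=1;m&=mm>0
    q=P[m]; r=cv2.minAreaRect(q[:,:2].astype(np.float32)); print(nm,m.sum(),r,np.median(q[:,2]),q[:,:2].mean(0))
# drawer: blue front
hsv=cv2.cvtColor(im,cv2.COLOR_BGR2HSV)
m=(hsv[...,0]>105)&(hsv[...,0]<125)&(hsv[...,1]>150); m[:230]=0;m[:,200:]=0
q=P[m&(d>0)]; print("front",m.sum(),np.percentile(q,[2,50,98],axis=0).round(0), cv2.minAreaRect(q[q[:,2]>70][:,:2].astype(np.float32)))
mm=np.zeros_like(m);mm[95:215,75:200]=1;m=(z>90)&(z<100)&(mm>0)
print("unit",m.sum(),cv2.minAreaRect(P[m][:,:2].astype(np.float32)))
mm=np.zeros_like(m);mm[280:305,90:160]=1;m=(z>45)&(z<75)&(mm>0)
print("handle",m.sum(),cv2.minAreaRect(P[m][:,:2].astype(np.float32)),np.median(P[m][:,2]))
E
```

```text
[628. 206.] [ 16. 369.] -0.151 28.6 418 57 0.0
[ 766. -109.] [66. 72.] 1.266 26.0 360 47 0.0
[764. 102.] [27. 64.] -1.255 27.4 93 61 0.0
[646. -55.] [32. 77.] -0.119 30.2 427 129 19.5
[545.  59.] [32. 75.] 3.056 30.5 417 133 -30.2
[436. -77.] [ 46. 118.] -0.097 23.9 1028 81 0.0
[452.  61.] [32. 73.] -0.012 30.8 430 133 29.7
deck 4798 ((524.4684448242188, -333.92303466796875), (285.4382629394531, 152.83079528808594), 7.314987659454346) 162.57130466833223 [ 580.30010165 -326.02505365]
lid 1817 ((521.2679443359375, -334.0025634765625), (286.05010986328125, 152.3640899658203), 7.163120746612549) 149.30828731360953 [ 506.84077909 -327.30496467]
all 9788 ((522.781494140625, -333.9196472167969), (289.0270690917969, 152.79684448242188), 7.211958408355713) 157.7299056587501 [ 523.98375739 -331.20629475]
knob 178 ((517.5614624023438, -333.15997314453125), (25.62985610961914, 24.626598358154297), 48.49809646606445) 208.26280082943913 [ 517.54835257 -331.44953897]
front 96 [[436. 254.  77.]
 [447. 376.  82.]
 [456. 416.  86.]] ((442.873779296875, 323.14898681640625), (193.6260223388672, 9.26917552947998), 84.2416000366211)
unit 9054 ((710.3062744140625, 300.539306640625), (213.1783905029297, 227.7240753173828), 85.22412109375)
handle 334 ((412.73126220703125, 326.7697448730469), (40.256160736083984, 113.6146469116211), 0.7955027222633362) 60.47574836987485
```

```bash
cat >> h.py <<'E'
BO=np.array([730.1,-307.8]); BY=0.126
def box(x,y): c,s=np.cos(BY),np.sin(BY); return BO+np.array([c*x-s*y,s*x+c*y])
def inbox(p): c,s=np.cos(BY),np.sin(BY); q=np.array(p[:2])-BO; return np.array([c*q[0]+s*q[1],-s*q[0]+c*q[1]])
def to(x,y,z,yaw):
    "remaining shift (cm) along the tool axes as they will stand at yaw, and turn"
    from scipy.spatial.transform import Rotation as Ro
    s=arm.read_state(); R=Ro.from_quat(s["ee_rot"]).as_matrix(); p=s["position"]
    cy=np.arctan2(R[1,0],R[0,0]); t=-((yaw-cy+np.pi/2)%np.pi-np.pi/2); ye=cy-t
    d=np.array([x,y,z])-p
    print("clk %.1f pos %s yaw %.3f w %.1f F %s j6 %.2f"%(s["clock"],p.round(1),cy,s["gripper_width"],s["contact_force"].round(1),s["joints"][5]))
    print("turn %.3f then x %.2f y %.2f z %.2f cm"%(t,(np.cos(ye)*d[0]+np.sin(ye)*d[1])/10,(np.sin(ye)*d[0]-np.cos(ye)*d[1])/10,-d[2]/10))
E
```

send_rows([
  [[0,0,-0.4,-0.12,1],[0,0,-0.4,-0.12,1],[0,0,-0.4,-0.12,1],[0,0,-0.4,-0.12,1],[0,0,-0.4,-0.1,1],[0,2,0,0,1],[0,4,0,0,1],[0,4,0,0,1],[0,4,0,0,1],[0,4,0,0,1]],
])

```text
clock: 0.93
position: [299.5, 381.1, 243.2]
ee_rot: [0.997, 0.08, -0.004, 0.007]
contact_force: [0.3, -0.5, -0.1]
gripper_width: 85.5
```

```bash
python3 -c "
from h import *
to(*box(-214,1),255,BY)"
```

```text
clk 0.9 pos [299.5 381.1 243.2] yaw 0.161 w 85.5 F [ 0.3 -0.5 -0.1] j6 0.49
turn 0.035 then x 12.66 y 73.65 z -1.18 cm
```

send_rows([
  [[0.7,4,-0.2,0.03,1],[0.7,4,-0.2,0,1],[0.7,4,-0.2,0,1],[0.7,4,-0.2,0,1],[0.7,4,-0.2,0,1],[0.7,4,0,0,1],[0.7,4,0,0,1],[0.7,4,0,0,1],[0.7,4,0,0,1],[0.7,4,0,0,1]],
])

```text
clock: 1.77
position: [417.5, -18.3, 257.9]
ee_rot: [0.998, 0.069, -0.004, 0.008]
contact_force: [1.1, 0.7, 1.0]
gripper_width: 85.3
```

send_rows([
  [[0.7,4,0,0,1],[0.7,4,0,0,1],[0.7,4,0,0,1],[0.7,4,0,0,1],[0.7,4,0,0,1],[0.7,4,0,0,1],[0.7,4,0,0,1],[0.7,3,0,0,1],[0,0,0,0,1],[0,0,0,0,1]],
])

```text
clock: 2.6
position: [512.6, -335.5, 256.0]
ee_rot: [0.998, 0.063, -0.007, 0.006]
contact_force: [-1.2, -0.6, 0.8]
gripper_width: 85.4
```

```bash
python3 -c "
from h import *
to(*box(-214,1),178,BY)"
```

```text
clk 2.6 pos [ 512.6 -335.5  256. ] yaw 0.126 w 85.4 F [-1.2 -0.6  0.8] j6 2.00
turn 0.000 then x 0.53 y -0.11 z 7.80 cm
```

send_rows([
  [[0.5,-0.1,2,0,1],[0,0,2,0,1],[0,0,2,0,1],[0,0,1.6,0,1],[0,0,0,0,1],[0,0,0,0,0],[0,0,0,0,0],[0,0,0,0,0],[0,0,0,0,0],[0,0,0,0,0]],
])

```text
clock: 3.43
position: [516.7, -331.0, 181.6]
ee_rot: [0.998, 0.066, -0.005, 0.008]
contact_force: [-0.6, -27.6, -12.1]
gripper_width: 25.7
```

```bash
python3 -c "
from h import *
to(*box(-86,1),178,BY)"
```

```text
clk 3.4 pos [ 516.7 -331.   181.6] yaw 0.132 w 25.7 F [ -0.6 -27.6 -12.1] j6 1.99
turn 0.006 then x 12.86 y 0.28 z 0.36 cm
```

send_rows([
  [[0,0.2,0,0,0],[1,0.1,0,0,0],[1.5,0,0,0,0],[1.5,0,0,0,0],[1.5,0,0,0,0]],
])

```text
clock: 3.85
position: [561.8, -327.2, 181.7]
ee_rot: [0.998, 0.063, -0.015, 0.004]
contact_force: [-6.5, -0.8, 2.2]
gripper_width: 24.6
```

```bash
python3 -c "
from h import *
to(*box(-86,1),178,BY)"
```

```text
clk 3.9 pos [ 561.8 -327.2  181.7] yaw 0.126 w 24.6 F [-6.5 -0.8  2.2] j6 1.96
turn -0.000 then x 8.34 y 0.09 z 0.37 cm
```

send_rows([
  [[1.5,0,0,0,0],[1.5,0,0,0,0],[1.5,0,0,0,0],[1.5,0,0,0,0],[1.5,0,0,0,0],[0.6,0,0,0,0]],
])

```text
clock: 4.35
position: [630.4, -318.7, 181.8]
ee_rot: [0.998, 0.058, -0.032, 0.001]
contact_force: [-7.3, -1.0, 1.7]
gripper_width: 24.5
```

```bash
python3 -c "
from h import *
to(*box(-86,1),178,BY)"
```

```text
clk 4.3 pos [ 630.4 -318.7  181.8] yaw 0.117 w 24.5 F [-7.3 -1.   1.7] j6 1.91
turn -0.009 then x 1.43 y 0.07 z 0.38 cm
```

send_rows([
  [[0.6,0,0,0,0],[0.6,0,0,0,0],[0.4,0,0,0,0],[0.3,0,0,0,0]],
])

```text
clock: 4.68
position: [640.5, -318.2, 181.8]
ee_rot: [0.997, 0.058, -0.044, -0.001]
contact_force: [-7.4, 0.5, 2.3]
gripper_width: 24.4
```

```bash
python3 -c "
from h import *
to(*box(-86,1),178,BY)"
```

```text
clk 4.7 pos [ 640.5 -318.2  181.8] yaw 0.117 w 24.4 F [-7.4  0.5  2.3] j6 1.91
turn -0.009 then x 0.42 y -0.01 z 0.38 cm
```

send_rows([
  [[0.5,0,0,0,0],[0.5,0,0,0,0]],
])

```text
clock: 4.85
position: [642.9, -318.3, 181.8]
ee_rot: [0.997, 0.057, -0.053, -0.002]
contact_force: [-16.2, -1.1, 3.9]
gripper_width: 24.6
```

send_rows([
  [[0.3,-0.6,0,0,0],[0.3,-0.6,0,0,0],[0.3,-0.6,0,0,0]],
])

```text
clock: 5.1
position: [640.5, -303.6, 181.8]
ee_rot: [0.997, 0.054, -0.064, -0.002]
contact_force: [-7.1, -1.3, 0.9]
gripper_width: 24.2
```

```bash
python3 -c "
from h import *
to(*box(-86,25),178,BY)
grab('top','t1');im,_=grab('side');cv2.imwrite('pics/s1.png',cv2.resize(im[200:400,250:450],None,fx=3,fy=3))"
```

```text
clk 5.1 pos [ 640.5 -303.6  181.8] yaw 0.109 w 24.2 F [-7.1 -1.3  0.9] j6 1.87
turn -0.017 then x 0.23 y -0.96 z 0.38 cm
```

View pics/s1.png

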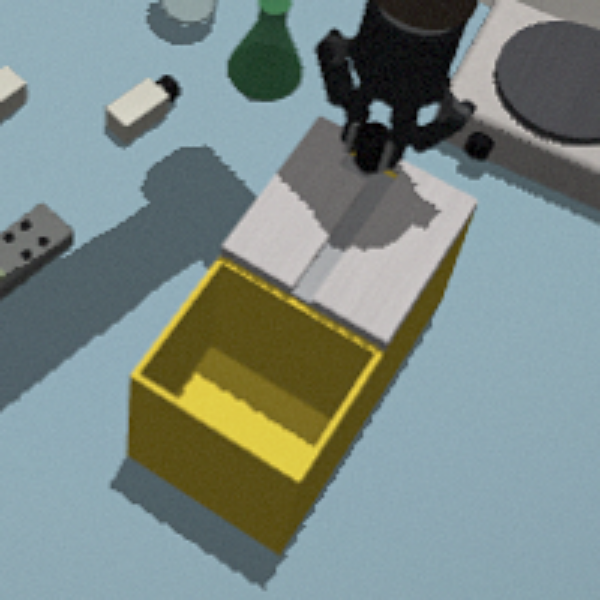

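The lid is open, the chamber is visible, and the knob has gone about 15 mm into the notch. I push it on to the end.

send_rows([
  [[0.2,-0.6,0,0,0],[0.2,-0.5,0,0,0],[0.1,-0.3,0,0,0]],
])

```text
clock: 5.45
position: [636.9, -294.5, 181.9]
ee_rot: [0.996, 0.051, -0.071, 0.0]
contact_force: [-5.9, -14.6, -4.8]
gripper_width: 24.5
```

```bash
python3 -c "
from h import *
to(*box(-86,25),178,BY)"
```

```text
clk 5.5 pos [ 636.9 -294.5  181.9] yaw 0.102 w 24.5 F [ -5.9 -14.6  -4.8] j6 1.85
turn -0.024 then x 0.48 y -0.01 z 0.39 cm
```

send_rows([
  [[0,0.1,0,0,0],[0,0,0,0,1],[0,0,0,0,1],[0,0,0,0,1],[0,0,0,0,1],[0,0,0,0,1],[0,0,-2,0,1],[0,0,-3,0,1],[0,0,-3,0,1],[0,0,-2,0,1]],
])

```text
clock: 6.28
position: [649.0, -294.4, 279.2]
ee_rot: [0.996, 0.051, -0.077, -0.002]
contact_force: [1.0, 0.2, 1.4]
gripper_width: 85.3
```

```bash
python3 -c "
from h import *
im,d=grab('top');P=cloud('top',d);z=P[...,2]
mm=np.zeros(z.shape,bool);mm[150:340,360:490]=1
to(646,-55,140,-0.119+np.pi/2)
im,d=grab('side');cv2.imwrite('pics/s2.png',cv2.resize(im[200:400,250:450],None,fx=3,fy=3))"
```

```text
clk 6.3 pos [ 650.7 -295.1  283.5] yaw 0.103 w 85.0 F [ 1.1 -0.9  3.5] j6 1.86
turn -1.348 then x 23.79 y -3.32 z 14.35 cm
```

View pics/s2.png

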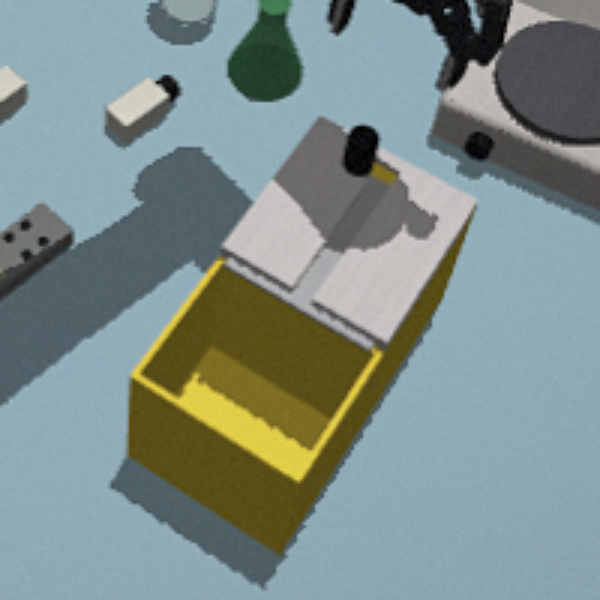

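The knob stands in the notch and the lid stays open without the hand. The tool has picked up about 0.15 rad of tilt along x, which does no harm because the bottles all lie roughly along x. I fix the helper for tilt and fetch the first bottle.

```bash
cat >> h.py <<'E'
def to(x,y,z,yaw,gp=True):
    "remaining shift (cm) of the tool after turn; x,y are of the grasp point, z of the TCP"
    from scipy.spatial.transform import Rotation as Ro
    s=arm.read_state(); R=Ro.from_quat(s["ee_rot"]).as_matrix(); p=s["position"]
    cy=np.arctan2(R[1,0],R[0,0]); t=-((yaw-cy+np.pi/2)%np.pi-np.pi/2)
    zt=R[:,2]; g=p-19*zt
    d=np.array([x-g[0],y-g[1],z-p[2]])
    v=(R@Ro.from_euler("z",t).as_matrix()).T@d/10
    print("clk %.1f pos %s yaw %.3f w %.1f F %s j6 %.2f tilt %s"%(s["clock"],p.round(1),cy,s["gripper_width"],s["contact_force"].round(1),s["joints"][5],zt[:2].round(3)))
    print("turn %.3f then x %.2f y %.2f z %.2f cm"%(t,*v))
E
python3 -c "
from h import *
to(646,-55,100,-0.119)
im,d=grab('top')
for o in things(im,d): print(*o)
"
```

```text
clk 6.4 pos [ 650.3 -294.8  281.4] yaw 0.103 w 85.1 F [-1.2 -0.2  0.6] j6 1.86 tilt [-0.148 -0.007]
turn 0.222 then x -0.92 y -24.16 z 17.89 cm
[622. 209.] [ 16. 385.] -0.107 29.1 444 59 0.0
[ 765. -108.] [66. 71.] 1.301 25.2 356 49 0.0
[764. 102.] [28. 64.] -1.263 29.0 88 63 0.0
[645. -55.] [32. 76.] -0.116 30.6 429 135 19.7
[546.  59.] [32. 76.] 3.065 30.7 415 139 -30.3
[437. -66.] [ 25. 118.] -0.103 23.8 471 84 0.0
[452.  61.] [32. 73.] -0.004 30.9 425 138 29.7
```

send_rows([
  [[0,-3,0,0.12,1],[0,-4,0,0.1,1],[0,-4,0,0,1],[0,-4,0,0,1],[-0.4,-4,2,0,1],[-0.4,-4,4,0,1],[0,-1,4,0,1],[0,0,4,0,1],[0,0,3,0,1],[0,0,0,0,1]],
])

```text
clock: 7.27
position: [630.6, -58.1, 105.1]
ee_rot: [0.995, -0.065, -0.08, 0.005]
contact_force: [-0.8, 0.0, -2.2]
gripper_width: 85.2
```

```bash
python3 -c "
from h import *
to(645,-55,7,-0.118)"
```

```text
clk 7.3 pos [630.6 -58.1 105.1] yaw -0.132 w 85.2 F [-0.8  0.  -2.2] j6 1.30 tilt [-0.159  0.001]
turn -0.014 then x 2.63 y -0.62 z 9.51 cm
```

send_rows([
  [[1.3,-0.6,2,0,1],[1.3,0,3,0,1],[0,0,3,0,1],[0,0,1.5,0,1],[0,0,0,0,1],[0,0,0,0,0],[0,0,0,0,0],[0,0,0,0,0],[0,0,0,0,0],[0,0,0,0,0]],
])

```text
clock: 8.1
position: [649.0, -56.5, 13.0]
ee_rot: [0.995, -0.064, -0.074, 0.006]
contact_force: [-0.1, 0.7, -0.8]
gripper_width: 30.7
```

```bash
python3 -c "
from h import *
to(645,-55,230,-0.118)"
```

```text
clk 8.1 pos [649.  -56.5  13. ] yaw -0.129 w 30.7 F [-0.1  0.7 -0.8] j6 1.31 tilt [-0.147 -0.002]
turn -0.011 then x -3.84 y 0.36 z -21.36 cm
```

send_rows([
  [[0,0,-1,0,0],[0,0,-3,0,0],[0,0,-4,0,0],[0,0,-4,0,0],[0,0,-4,0,0],[-1,2,-4,0,0],[-2,3,-1,0,0],[-2,3,0,0,0],[-2,3,0,0,0],[-2,3,0,-0.1,0]],
])

```text
clock: 8.93
position: [578.0, -180.7, 252.8]
ee_rot: [0.998, -0.008, -0.066, 0.004]
contact_force: [0.1, -0.8, -0.2]
gripper_width: 30.9
```

```bash
python3 -c "
from h import *
to(*box(-288,0),230,BY)"
```

```text
clk 8.9 pos [ 578.  -180.7  252.8] yaw -0.017 w 30.9 F [ 0.1 -0.8 -0.2] j6 1.58 tilt [-0.132 -0.006]
turn -0.143 then x -15.14 y 14.53 z 4.16 cm
```

send_rows([
  [[-2.5,2.5,0,-0.1,0],[-2.5,2.5,0,-0.04,0],[-2.5,2.5,0,0,0],[-2.5,2.5,0,0,0],[-2.5,2.5,0,0,0],[-1.5,1.5,1,0,0],[0,0,0,0,0]],
])

```text
clock: 9.52
position: [440.8, -343.6, 274.3]
ee_rot: [0.996, 0.065, -0.058, 0.002]
contact_force: [-0.5, 0.5, -0.8]
gripper_width: 30.7
```

```bash
python3 -c "
from h import *
to(*box(-288,0),150,BY)"
```

```text
clk 9.5 pos [ 440.8 -343.6  274.3] yaw 0.130 w 30.7 F [-0.5  0.5 -0.8] j6 2.03 tilt [-0.115 -0.012]
turn 0.004 then x 1.56 y 0.11 z 12.33 cm
```

send_rows([
  [[0.8,0.1,3,0,0],[0.8,0,3,0,0],[0,0,3,0,0],[0,0,3,0,0],[0,0,1,0,0],[0,0,0,0,0]],
])

```text
clock: 10.02
position: [445.0, -347.0, 149.6]
ee_rot: [0.997, 0.063, -0.049, 0.007]
contact_force: [0.1, 0.8, -0.0]
gripper_width: 30.6
```

```bash
python3 -c "
from h import *
to(*box(-288,0),145,BY)"
```

```text
clk 10.0 pos [ 445.  -347.   149.6] yaw 0.125 w 30.6 F [ 0.1  0.8 -0. ] j6 2.01 tilt [-0.096 -0.02 ]
turn -0.001 then x -0.16 y -0.29 z 0.48 cm
```

Release, rise, and head for the bottle at (546,59).

send_rows([
  [[0,-0.3,0,0,0.7],[0,0,0,0,0.7],[0,0,0,0,0.7],[0,0,0,0,0.7],[0,0,-3,0,0.7],[0,0,-4,0,0.8],[0,0,-3,0,1],[1,-3,0,0.12,1],[1.5,-4,0,0.1,1],[1.5,-4,0,0,1]],
])

```text
clock: 10.85
position: [497.7, -235.6, 260.8]
ee_rot: [0.998, -0.057, -0.037, 0.016]
contact_force: [1.1, -0.2, 0.7]
gripper_width: 85.3
```

```bash
python3 -c "
from h import *
im,d=grab('top','t3'); np.savez('t3.npz',im=im,d=d)
for o in things(im,d): print(*o)
to(546,59,200,-0.08)
cv2.imwrite('pics/t3c.png',cv2.resize(im[150:350,220:480],None,fx=3,fy=3))"
```

```text
[628. 206.] [ 17. 370.] -0.154 29.0 416 59 0.0
[ 767. -109.] [67. 72.] 1.458 25.7 354 49 0.0
[764. 102.] [27. 64.] -1.231 27.7 87 63 0.0
[545.  59.] [32. 75.] 3.057 30.6 418 138 -30.3
[452.  61.] [32. 73.] -0.002 31.0 429 138 30.2
clk 10.9 pos [ 501.1 -230.1  260.1] yaw -0.106 w 85.3 F [ 0.4  0.8 -0.7] j6 1.57 tilt [-0.075 -0.027]
turn -0.026 then x 2.46 y -29.29 z 4.88 cm
```

View pics/t3c.png

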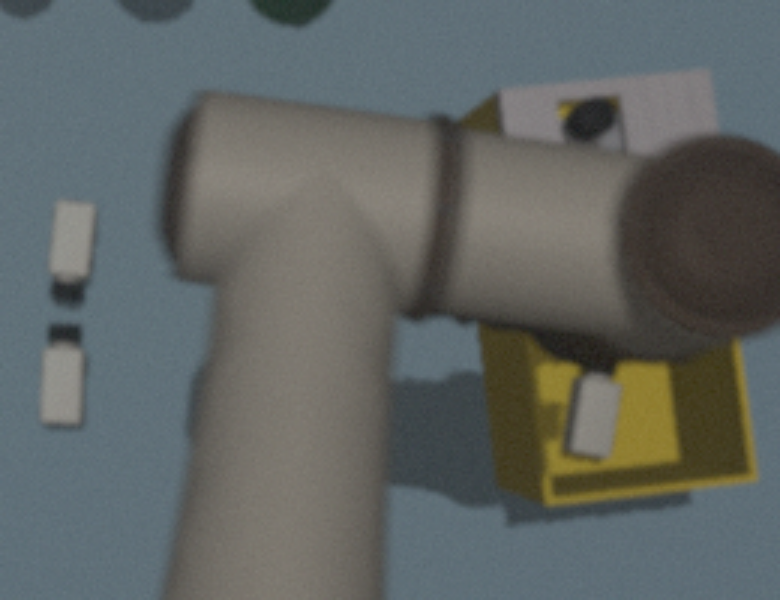

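The bottle lies in the chamber (crop about (595,415)) and the lid is still open. On to the second bottle.

send_rows([
  [[0,-4,0,-0.03,1],[0,-4,0,0,1],[0,-4,1,0,1],[0,-4,2,0,1],[0.5,-4,3,0,1],[1,-4,3,0,1],[1,-4,3,0,1],[0,-1,3,0,1],[0,0,2,0,1],[0,0,0,0,1]],
])

```text
clock: 11.73
position: [542.9, 39.7, 107.7]
ee_rot: [0.999, -0.032, -0.018, 0.013]
contact_force: [-0.4, -0.7, -0.6]
gripper_width: 85.2
```

```bash
python3 -c "
from h import *
to(546,59,9,-0.08)"
```

```text
clk 11.7 pos [542.9  39.7 107.7] yaw -0.064 w 85.2 F [-0.4 -0.7 -0.6] j6 1.12 tilt [-0.036 -0.024]
turn 0.016 then x 0.43 y -2.17 z 9.80 cm
```

send_rows([
  [[0.2,-1.1,1,0.01,1],[0.2,-1,3,0,1],[0,0,3,0,1],[0,0,2.7,0,1],[0,0,0,0,1],[0,0,0,0,0],[0,0,0,0,0],[0,0,0,0,0],[0,0,0,0,0],[0,0,0,0,0]],
])

```text
clock: 12.57
position: [560.0, 61.6, 26.3]
ee_rot: [0.999, -0.035, -0.002, 0.008]
contact_force: [0.3, 0.4, -0.6]
gripper_width: 29.7
```

send_rows([
  [[0,0,-1,0,0],[0,0,-3,0,0],[0,0,-4,0,0],[0,0,-4,0,0],[0,0,-4,0,0],[0,2,-4,0,0],[-0.6,4,-2,0,0],[-0.6,4,0,0,0],[-0.6,4,0,0,0],[-0.6,4,0,0,0]],
])

```text
clock: 13.4
position: [526.6, -107.7, 267.7]
ee_rot: [1.0, -0.029, 0.008, 0.008]
contact_force: [-0.4, -0.1, -0.9]
gripper_width: 29.6
```

```bash
python3 -c "
from h import *
to(*box(-288,-35),240,BY)"
```

```text
clk 13.4 pos [ 526.6 -107.7  267.7] yaw -0.058 w 29.6 F [-0.4 -0.1 -0.9] j6 1.40 tilt [ 0.016 -0.016]
turn -0.184 then x -11.14 y 25.89 z 3.07 cm
```

send_rows([
  [[-1.5,4,-0.3,-0.1,0],[-1.5,4,-0.3,-0.08,0],[-1.5,4,0,0,0],[-1.5,4,0,0,0],[-1.5,4,0,0,0],[-1,3,0,0,0],[0,0,0,0,0]],
])

```text
clock: 13.98
position: [456.0, -343.9, 287.5]
ee_rot: [0.998, 0.064, 0.015, 0.011]
contact_force: [0.9, 0.5, 0.3]
gripper_width: 29.8
```

```bash
python3 -c "
from h import *
to(*box(-278,-18),150,BY)"
```

```text
clk 14.0 pos [ 456.  -343.9  287.5] yaw 0.128 w 29.8 F [0.9 0.5 0.3] j6 2.05 tilt [ 0.031 -0.02 ]
turn 0.002 then x -0.48 y 1.38 z 13.78 cm
```

send_rows([
  [[-0.3,0.7,3,0,0],[-0.2,0.7,3,0,0],[0,0,3,0,0],[0,0,3,0,0],[0,0,2.3,0,0],[0,0,0,0,0]],
])

```text
clock: 14.48
position: [457.4, -365.9, 150.6]
ee_rot: [0.998, 0.06, 0.022, 0.015]
contact_force: [-0.0, 1.0, -1.1]
gripper_width: 29.6
```

```bash
python3 -c "
from h import *
to(*box(-278,-18),150,BY)"
```

```text
clk 14.5 pos [ 457.4 -365.9  150.6] yaw 0.121 w 29.6 F [-0.   1.  -1.1] j6 2.08 tilt [ 0.046 -0.027]
turn -0.005 then x 0.06 y -0.47 z 0.04 cm
```

send_rows([
  [[0,-0.4,0,0,0.6],[0,0,0,0,0.6],[0,0,0,0,0.6],[0,0,0,0,0.6],[0,0,-3,0,0.6],[0,0,-4,0,0.8],[0,0,-3,0,1],[0,-3,0,0.06,1],[0,-4,0,0.06,1],[0,-4,0,0,1]],
])

```text
clock: 15.32
position: [451.3, -252.2, 267.4]
ee_rot: [0.999, -0.005, 0.035, 0.02]
contact_force: [0.0, 0.3, -0.3]
gripper_width: 85.6
```

send_rows([
  [[0,-4,0,0,1],[0,-4,0,0,1],[0,-4,0,0,1],[0,-4,0,0,1],[0,-4,0,0,1],[0,-4,0,0,1],[0,-2,3,0,1],[0,0,4,0,1],[0,0,3,0,1],[0,0,0,0,1]],
])

```text
clock: 16.15
position: [471.5, 24.9, 178.8]
ee_rot: [0.998, 0.0, 0.062, 0.013]
contact_force: [0.1, -0.2, -0.3]
gripper_width: 85.4
```

```bash
python3 -c "
from h import *
to(454,61,9,0.0)
im,d=grab('top','t4')
for o in things(im,d): print(*o)
cv2.imwrite('pics/t4c.png',cv2.resize(im[150:350,220:480],None,fx=3,fy=3))"
```

```text
clk 16.1 pos [471.5  24.9 178.8] yaw 0.002 w 85.4 F [ 0.1 -0.2 -0.3] j6 1.05 tilt [ 0.124 -0.026]
turn 0.002 then x -3.60 y -4.00 z 16.56 cm
[621. 209.] [ 16. 384.] -0.11 29.2 428 60 0.0
[ 765. -109.] [66. 71.] 1.31 25.6 358 50 0.0
[764. 102.] [29. 64.] -1.257 27.7 86 64 0.0
[436. -77.] [ 46. 118.] -0.098 23.8 1014 84 7.2
```

View pics/t4c.png

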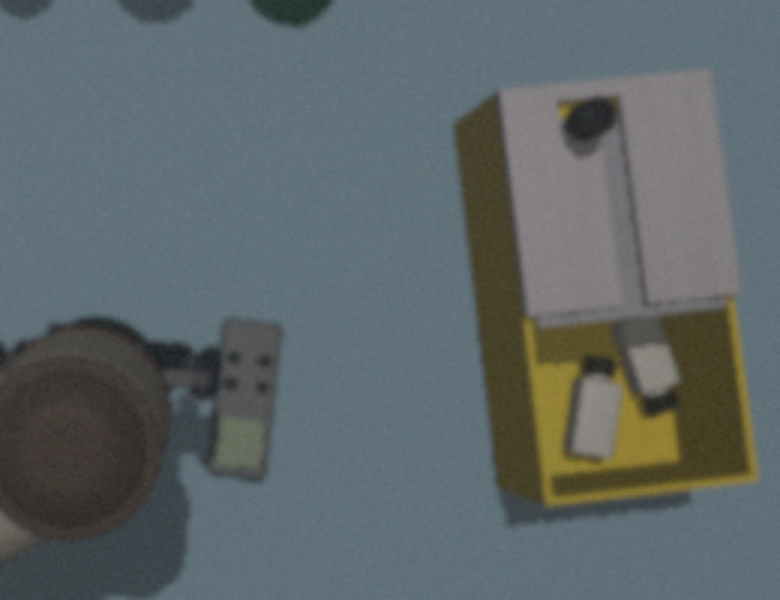

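Both dropped bottles are in the chamber (crop (595,410) and (650,360)). The third is hidden under the hand, so I check it from the side camera while descending.

send_rows([
  [[-1.2,-1.5,2,0,1],[-1.2,-1.5,3,0,1],[-1.2,-1,3,0,1],[0,0,0,0,1]],
])

```text
clock: 16.53
position: [457.2, 67.1, 107.4]
ee_rot: [0.997, -0.001, 0.077, 0.008]
contact_force: [-0.7, -0.0, -1.3]
gripper_width: 85.6
```

```bash
python3 -c "
from h import *
im,d=grab('side')
for o in things(im,d,'side'): print(*o)
P=cloud('side',d); m=(P[...,2]>26)&(P[...,2]<38)&(abs(P[...,0]-452)<90)&(abs(P[...,1]-61)<60)&(im.mean(2)>100); q=P[m];print(m.sum(),q.mean(0),q.min(0),q.max(0))
to(454,61,9,0.0)"
```

```text
[702. 194.] [ 23. 227.] -0.153 28.5 439 67 0.0
[770.  95.] [34. 63.] -0.842 29.1 151 80 3.0
[771. -14.] [27. 59.] -0.846 27.6 129 141 0.0
[443. 247.] [57. 94.] 2.256 28.9 174 46 -13.5
[ 759. -119.] [50. 72.] -0.975 25.9 258 42 0.0
[452.  61.] [38. 79.] -0.008 28.9 321 103 29.7
[436. -80.] [ 49. 122.] 3.065 22.6 727 103 -4.2
163 [445.17171341  60.04407038  31.40742068] [416.18191941  45.64629893  26.22005755] [491.35130463  76.79289212  37.71042436]
clk 16.6 pos [460.1  68.1 110.5] yaw 0.001 w 85.1 F [0.5 0.  0.7] j6 0.86 tilt [ 0.159 -0.014]
turn 0.001 then x -1.92 y 0.60 z 9.98 cm
```

send_rows([
  [[-1,0.3,2,0,1],[-1,0.3,3,0,1],[-0.4,0,2,0,1],[0,0,1.5,0,1],[0,0,0,0,1]],
])

```text
clock: 17.0
position: [469.3, 68.4, 38.5]
ee_rot: [0.995, 0.001, 0.099, -0.001]
contact_force: [0.2, -1.8, 0.2]
gripper_width: 85.4
```

```bash
python3 -c "
from h import *
to(450,61,9,0.0)"
```

```text
clk 17.0 pos [469.3  68.4  38.5] yaw 0.002 w 85.4 F [ 0.2 -1.8  0.2] j6 0.61 tilt [0.197 0.002]
turn 0.002 then x -2.10 y 0.75 z 2.58 cm
```

```bash
python3 -c "
from h import *
print(arm.read_state()['joints'].round(3))"
```

```text
[ 0.514  0.311 -0.893  0.464 -0.214  0.612]
```

send_rows([
  [[-1,0.4,1,0,1],[-0.8,0.2,1,0,1],[0,0,0,0,1],[0,0,0,0,1]],
])

```text
clock: 17.33
position: [471.2, 64.0, 35.6]
ee_rot: [0.995, 0.0, 0.104, -0.004]
contact_force: [0.3, 0.5, 0.2]
gripper_width: 85.3
```

```bash
python3 -c "
from h import *
print(arm.read_state()['joints'].round(3))
to(450,61,9,0.0)"
```

```text
[ 0.484  0.314 -0.922  0.546 -0.171  0.555]
clk 17.3 pos [471.2  64.   35.6] yaw -0.000 w 85.3 F [0.3 0.5 0.2] j6 0.56 tilt [0.206 0.009]
turn -0.000 then x -2.24 y 0.30 z 2.24 cm
```

send_rows([
  [[2,0,-3,0,1],[2,0,-3,0,1],[2,0,-3,0,1],[2,0,0,0,1],[2,0,0,0,1]],
])

```text
clock: 17.75
position: [550.7, 62.3, 148.7]
ee_rot: [0.994, 0.002, 0.11, -0.004]
contact_force: [-0.4, 0.6, -0.7]
gripper_width: 85.2
```

```bash
python3 -c "
from h import *
print(arm.read_state()['joints'].round(3))
to(450,61,9,0.0)"
```

```text
[ 0.452  0.246 -0.502  0.151 -0.626  1.008]
clk 17.8 pos [550.7  62.3 148.7] yaw 0.002 w 85.2 F [-0.4  0.6 -0.7] j6 1.01 tilt [0.219 0.008]
turn 0.002 then x -12.47 y 0.20 z 11.52 cm
```

send_rows([
  [[0,0,0,0,1],[0,0,0,0,1],[0,0,0,0,1],[0,0,0,0,1],[0,0,0,0,1],[0,0,0,0,1]],
])

```text
clock: 18.25
position: [556.6, 64.9, 159.2]
ee_rot: [0.993, 0.001, 0.118, -0.008]
contact_force: [0.4, 0.8, -0.3]
gripper_width: 85.1
```

```bash
python3 -c "
from h import *
print(arm.read_state()['joints'].round(3))
to(450,61,9,0.0)"
```

```text
[ 0.451  0.236 -0.487  0.149 -0.632  1.011]
clk 18.2 pos [556.6  64.9 159.2] yaw 0.001 w 85.1 F [ 0.4  0.8 -0.3] j6 1.01 tilt [0.235 0.016]
turn 0.001 then x -13.46 y 0.56 z 12.19 cm
```

send_rows([
  [[0,-4,0,0,0],[0,-4,0,0,0],[0,-4,0,0,0],[0,-4,0,0,0],[0,-4,0,0,0],[0,-4,0,0,0],[0,0,0,0,0],[0,0,0,0,0]],
])

```text
clock: 18.92
position: [550.9, 311.7, 158.3]
ee_rot: [0.993, -0.001, 0.114, -0.005]
contact_force: [0.1, -0.1, 0.1]
gripper_width: 0.2
```

```bash
python3 -c "
from h import *
print(arm.read_state()['joints'].round(3))
to(555,300,85,0.0)"
```

```text
[ 0.842  0.367 -0.326  0.247 -0.731  0.555]
clk 18.9 pos [550.9 311.7 158.3] yaw -0.002 w 0.2 F [ 0.1 -0.1  0.1] j6 0.55 tilt [0.227 0.009]
turn -0.002 then x -0.85 y 1.22 z 7.32 cm
```

send_rows([
  [[-0.5,0,2,0,0],[-0.5,0,2,0,0],[-0.5,0,2,0,0],[0,0,1,0,0],[1,0,0.2,0,0],[1,0,0.2,0,0],[1,0,0.2,0,0],[1,0,0.2,0,0]],
])

```text
clock: 19.58
position: [591.4, 307.5, 84.7]
ee_rot: [0.994, -0.0, 0.111, -0.002]
contact_force: [-56.4, 14.7, 25.6]
gripper_width: -0.4
```

```bash
python3 -c "
from h import *
to(600,310,85,0.0)"
```

```text
clk 19.6 pos [591.4 307.5  84.7] yaw -0.001 w -0.4 F [-56.4  14.7  25.6] j6 0.57 tilt [0.221 0.004]
turn -0.001 then x 1.26 y -0.26 z 0.25 cm
```

send_rows([
  [[0.2,0,0,0,0],[0.2,0,0,0,0],[0.2,0,0,0,0],[0.2,0,0,0,0],[0.2,0,0,0,0]],
])

```text
clock: 20.0
position: [590.5, 307.8, 85.1]
ee_rot: [0.995, -0.004, 0.1, -0.001]
contact_force: [-10.7, 5.4, 0.7]
gripper_width: -0.3
```

```bash
python3 -c "
from h import *
to(600,310,85,0.0)"
```

```text
clk 20.0 pos [590.5 307.8  85.1] yaw -0.008 w -0.3 F [-10.7   5.4   0.7] j6 0.60 tilt [0.199 0.002]
turn -0.008 then x 1.30 y -0.22 z 0.27 cm
```

send_rows([
  [[0.6,0,0,0,0],[0.6,0,0,0,0],[0.6,0,0,0,0],[0.6,0,0,0,0],[0.6,0,0,0,0],[0.6,0,0,0,0],[0.6,0,0,0,0],[0.6,0,0,0,0],[0.6,0,0,0,0],[0.6,0,0,0,0]],
])

```text
clock: 20.83
position: [590.1, 307.7, 86.0]
ee_rot: [0.999, -0.01, 0.045, 0.011]
contact_force: [-22.6, 6.9, 7.5]
gripper_width: -0.2
```

```bash
python3 -c "
from h import *
to(600,310,85,0.0)"
```

```text
clk 20.8 pos [590.1 307.7  86. ] yaw -0.018 w -0.2 F [-22.6   6.9   7.5] j6 0.72 tilt [ 0.089 -0.022]
turn -0.018 then x 1.15 y -0.19 z 0.20 cm
```

send_rows([
  [[0.6,0,0,0,0],[0.6,0,0,0,0],[0.6,0,0,0,0],[0.6,0,0,0,0],[0.6,0,0,0,0],[0.6,0,0,0,0],[0.6,0,0,0,0],[0.6,0,0,0,0],[0.6,0,0,0,0],[0.6,0,0,0,0]],
])

```text
clock: 21.67
position: [589.4, 307.8, 87.3]
ee_rot: [1.0, -0.014, -0.019, 0.02]
contact_force: [-19.3, 5.9, 7.1]
gripper_width: -0.2
```

send_rows([
  [[0.6,0,0,0,0],[0.6,0,0,0,0],[0.6,0,0,0,0],[0.6,0,0,0,0],[-1,0,-1,0,0.5],[-2,0,-3,0,1],[0,0,-3,0,1]],
])

```text
clock: 22.25
position: [562.0, 309.9, 157.2]
ee_rot: [0.998, -0.016, -0.053, 0.025]
contact_force: [0.4, 0.0, -0.1]
gripper_width: 35.5
```

```bash
python3 -c "
from h import *
to(448,61,100,0.0)
im,d=grab('top','t5')
for o in things(im,d): print(*o)
P=cloud('top',d);mm=np.zeros(d.shape,bool);mm[95:215,75:200]=1;m=(P[...,2]>90)&(P[...,2]<100)&mm
print('unit',m.sum(),cv2.minAreaRect(P[m][:,:2].astype(np.float32)))"
```

```text
clk 22.2 pos [562.  309.9 157.2] yaw -0.034 w 35.5 F [ 0.4  0.  -0.1] j6 0.82 tilt [-0.107 -0.048]
turn -0.034 then x -10.92 y 24.61 z 8.14 cm
[628. 206.] [ 16. 369.] -0.15 28.7 422 59 0.0
[ 766. -108.] [68. 71.] 1.273 25.6 364 49 0.0
[764. 102.] [29. 64.] -1.255 29.3 89 64 0.0
[436. -77.] [ 46. 118.] -0.097 23.6 1032 85 0.0
[452.  61.] [32. 74.] -0.012 30.7 428 139 29.8
unit 8323 ((709.8267822265625, 300.62298583984375), (213.5616455078125, 226.9492950439453), 85.07170104980469)
```

send_rows([
  [[0,4,0,-0.03,1],[-1.5,4,0,0,1],[-2,4,0,0,1],[-2,4,0,0,1],[-2,4,1,0,1],[-2,4,2,0,1],[-1.5,0.6,2,0,1],[0,0,1,0,1],[0,0,0,0,1]],
])

```text
clock: 23.05
position: [468.0, 70.6, 140.5]
ee_rot: [1.0, 0.001, -0.027, 0.008]
contact_force: [-0.1, 0.5, 0.6]
gripper_width: 85.2
```

```bash
python3 -c "
from h import *
to(450,61,9,0.0)"
```

```text
clk 23.1 pos [468.   70.6 140.5] yaw 0.001 w 85.2 F [-0.1  0.5  0.6] j6 1.09 tilt [-0.054 -0.017]
turn 0.001 then x -1.19 y 0.77 z 13.25 cm
```

send_rows([
  [[-0.6,0.4,3,0,1],[-0.6,0.3,4,0,1],[-0.3,0,3,0,1],[0,0,2,0,1],[0,0,0,0,1]],
])

```text
clock: 23.47
position: [459.2, 64.5, 27.3]
ee_rot: [1.0, 0.001, -0.014, 0.003]
contact_force: [-0.6, -0.8, 0.1]
gripper_width: 85.6
```

```bash
python3 -c "
from h import *
to(450,61,9,0.0)"
```

```text
clk 23.5 pos [459.2  64.5  27.3] yaw 0.002 w 85.6 F [-0.6 -0.8  0.1] j6 1.10 tilt [-0.027 -0.005]
turn 0.002 then x -0.92 y 0.35 z 1.86 cm
```

send_rows([
  [[-0.9,0.3,1.2,0,1],[0,0,0.6,0,1],[0,0,0,0,0],[0,0,0,0,0],[0,0,0,0,0],[0,0,0,0,0],[0,0,0,0,0],[0,0,0,0,0],[0,0,0,0,0]],
])

```text
clock: 24.22
position: [462.9, 66.9, 18.6]
ee_rot: [1.0, 0.004, -0.003, -0.002]
contact_force: [0.1, 0.8, -1.5]
gripper_width: 30.4
```

```bash
python3 -c "
from h import *
to(450,61,9,0.0)"
```

```text
clk 24.2 pos [462.9  66.9  18.6] yaw 0.007 w 30.4 F [ 0.1  0.8 -1.5] j6 1.10 tilt [-0.006  0.003]
turn 0.007 then x -1.30 y 0.59 z 0.96 cm
```

send_rows([
  [[0,0,-1,0,0],[0,0,-3,0,0],[0,0,-4,0,0],[0,0,-4,0,0],[0,0,-4,0,0],[0,2,-4,0,0],[0,4,-2,0,0],[0,4,0,0,0],[0,4,0,0,0],[0,4,0,0,0]],
])

```text
clock: 25.05
position: [466.5, -110.6, 246.5]
ee_rot: [1.0, 0.01, -0.001, 0.0]
contact_force: [0.3, 0.8, -0.4]
gripper_width: 30.7
```

```bash
python3 -c "
from h import *
to(*box(-285,18),240,BY)"
```

```text
clk 25.1 pos [ 466.5 -110.6  246.5] yaw 0.021 w 30.7 F [ 0.3  0.8 -0.4] j6 1.48 tilt [-0.002 -0.001]
turn -0.105 then x -4.82 y 21.08 z 0.67 cm
```

send_rows([
  [[-0.7,4,0,-0.1,0],[-0.7,4,0,0,0],[-0.7,4,0,0,0],[-0.7,4,0,0,0],[-0.7,3.5,0,0,0],[0,0,0,0,0]],
])

```text
clock: 25.55
position: [447.5, -317.9, 246.8]
ee_rot: [0.998, 0.058, 0.0, 0.0]
contact_force: [1.8, 0.3, -0.2]
gripper_width: 30.7
```

```bash
python3 -c "
from h import *
to(*box(-280,15),150,BY)"
```

```text
clk 25.6 pos [ 447.5 -317.9  246.8] yaw 0.117 w 30.7 F [ 1.8  0.3 -0.2] j6 2.01 tilt [ 0.    -0.001]
turn -0.009 then x 0.16 y 1.04 z 9.68 cm
```

send_rows([
  [[0,0.5,3,0,0],[0,0.2,3,0,0],[0,0,3,0,0],[0,0,0.6,0,0],[0,0,0,0,0]],
])

```text
clock: 25.97
position: [447.4, -329.2, 148.5]
ee_rot: [0.999, 0.054, 0.002, 0.001]
contact_force: [1.1, -0.8, 0.2]
gripper_width: 30.6
```

```bash
python3 -c "
from h import *
to(*box(-280,15),150,BY)"
```

```text
clk 26.0 pos [ 447.4 -329.2  148.5] yaw 0.108 w 30.6 F [ 1.1 -0.8  0.2] j6 2.02 tilt [ 0.003 -0.002]
turn -0.018 then x 0.32 y -0.07 z -0.15 cm
```

Release, rise, and move toward the meter (436,-77).

send_rows([
  [[0,0,0,0,0.6],[0,0,0,0,0.6],[0,0,0,0,0.6],[0,0,0,0,0.6],[0,0,-3,0,0.6],[0,0,-4,0,0.8],[0,0,-3,0,1],[0,-3,0,0.1,1],[0,-4,0,0.1,1],[0,-4,0,0,1]],
])

```text
clock: 26.8
position: [451.9, -221.8, 265.0]
ee_rot: [0.999, -0.053, 0.012, 0.005]
contact_force: [1.9, 0.5, -0.6]
gripper_width: 85.4
```

send_rows([
  [[0,-4,0,0,1],[0,-4,0,0,1],[0,-2,0,0,1],[0,0,0,0,1]],
])

```text
clock: 27.13
position: [464.0, -113.5, 271.8]
ee_rot: [0.999, -0.051, 0.02, 0.004]
contact_force: [0.4, -0.2, -0.2]
gripper_width: 85.6
```

```bash
python3 -c "
from h import *
im,d=grab('top','t6'); 
for o in things(im,d): print(*o)
to(436,-77,100,-0.098)
im2,_=grab('side')
a=cv2.resize(im[150:350,350:480],None,fx=2.6,fy=2.6);b=cv2.resize(im2[200:400,270:430],None,fx=2.6,fy=2.6)
cv2.imwrite('pics/c6.png',np.hstack([a,b]))"
```

```text
[621. 209.] [ 16. 384.] -0.111 28.8 423 59 0.0
[ 765. -107.] [66. 73.] 1.157 25.4 357 50 0.0
[764. 102.] [28. 64.] -1.261 28.1 88 64 0.0
clk 27.2 pos [ 464.  -114.5  272.1] yaw -0.102 w 85.2 F [-0.3  0.   0.5] j6 1.35 tilt [ 0.04  -0.011]
turn -0.004 then x -3.77 y -3.56 z 17.05 cm
```

View pics/c6.png

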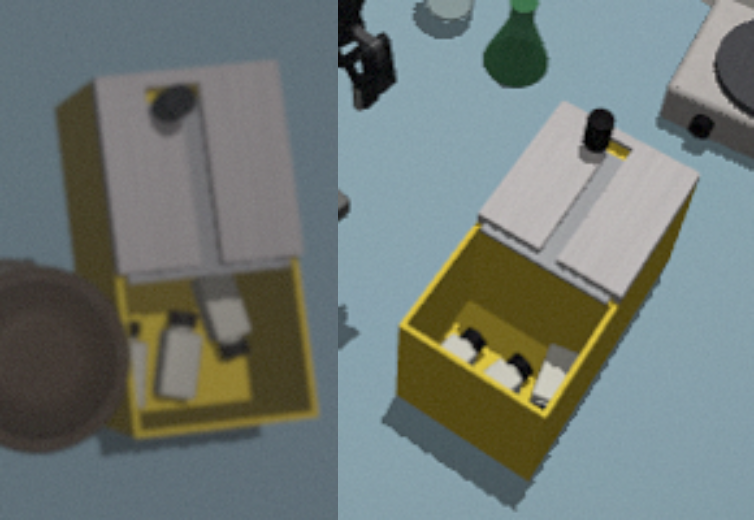

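All three bottles lie in the chamber and the knob is still in the notch. I now fetch the meter.

send_rows([
  [[-1,-1.5,2,0,1],[-1,-1.5,3,0,1],[-1,-1,4,0,1],[-1,0,4,0,1],[-0.5,0,3,0,1],[0,0,0,0,1]],
])

```text
clock: 27.73
position: [435.0, -76.7, 111.6]
ee_rot: [0.998, -0.056, 0.03, 0.004]
contact_force: [-0.9, -0.8, 0.0]
gripper_width: 85.7
```

```bash
python3 -c "
from h import *
im,d=grab('side')
for o in things(im,d,'side'): print(*o)
to(440,-77,7,-0.098)"
```

```text
[769. 189.] [10. 93.] -0.114 28.2 164 69 0.0
[770.  95.] [35. 63.] -0.848 26.9 148 81 2.5
[770. -13.] [28. 59.] -0.938 28.7 120 143 0.0
[474. 233.] [ 73. 141.] 2.549 29.4 277 59 -42.2
[ 757. -120.] [49. 72.] -0.98 26.4 262 42 0.0
[436. -80.] [ 48. 122.] 3.052 22.7 638 70 -8.1
clk 27.8 pos [437.2 -76.7 114.1] yaw -0.111 w 85.2 F [-0.2 -1.1  0.5] j6 1.22 tilt [ 0.063 -0.011]
turn -0.013 then x -0.28 y -0.04 z 10.71 cm
```

send_rows([
  [[-0.6,0,3,-0.01,1],[-0.5,0,3,0,1],[-0.3,0,2.5,0,1],[0,0,1,0,1]],
])

```text
clock: 28.12
position: [444.1, -77.6, 26.9]
ee_rot: [0.998, -0.051, 0.046, 0.002]
contact_force: [-0.2, 0.4, -0.1]
gripper_width: 85.4
```

```bash
python3 -c "
from h import *
to(440,-77,7,-0.098); print(arm.read_state()['joints'].round(2))"
```

```text
clk 28.1 pos [444.1 -77.6  26.9] yaw -0.101 w 85.4 F [-0.2  0.4 -0.1] j6 1.19 tilt [ 0.092 -0.009]
turn -0.003 then x -0.42 y -0.02 z 1.96 cm
[ 0.21  0.34 -0.76  0.07 -0.39  1.19]
```

send_rows([
  [[-0.4,0,1.2,0,1],[0,0,1,0,1],[0,0,0,0,0],[0,0,0,0,0],[0,0,0,0,0],[0,0,0,0,0],[0,0,0,0,0]],
])

```text
clock: 28.7
position: [457.1, -79.5, 13.4]
ee_rot: [0.997, -0.052, 0.057, 0.001]
contact_force: [-1.0, 0.3, -0.7]
gripper_width: 44.1
```

```bash
python3 -c "
from h import *
to(440,-77,130,-0.098); print(arm.read_state()['joints'].round(2))"
```

```text
clk 28.7 pos [457.1 -79.5  13.4] yaw -0.104 w 44.1 F [-1.   0.3 -0.7] j6 1.18 tilt [ 0.114 -0.009]
turn -0.006 then x -0.17 y -0.11 z -11.75 cm
[ 0.2   0.38 -0.76  0.1  -0.32  1.18]
```

send_rows([
  [[0,0,-1,0,0],[0,0,-3,0,0],[0,0,-4,0,0],[0,0,-4,0,0],[0,-2,-2,0,0],[0,-4,0,0,0],[0,-4,0,0,0],[0.5,-4,0,0,0],[0.5,-4,0,0,0],[0.5,-4,0,0,0]],
])

```text
clock: 29.53
position: [477.7, 141.2, 171.3]
ee_rot: [0.996, -0.059, 0.061, -0.003]
contact_force: [1.5, -0.0, -2.1]
gripper_width: 44.2
```

```bash
python3 -c "
from h import *
to(540,316,160,-0.085); print(arm.read_state()['joints'].round(2))"
```

```text
clk 29.5 pos [477.7 141.2 171.3] yaw -0.120 w 44.2 F [ 1.5 -0.  -2.1] j6 0.72 tilt [ 0.123 -0.001]
turn -0.035 then x 4.78 y -17.95 z 1.89 cm
[ 0.66  0.17 -0.51  0.11 -0.8   0.72]
```

send_rows([
  [[1,-3.5,0,-0.03,0],[1,-3.5,0,0,0],[1,-3.5,0,0,0],[1,-3.5,0,0,0],[0.8,-2.5,0,0,0],[0,0,0,0,0]],
])

```text
clock: 30.03
position: [541.1, 316.3, 183.3]
ee_rot: [0.997, -0.04, 0.064, -0.005]
contact_force: [-0.4, 0.0, -1.7]
gripper_width: 44.0
```

```bash
python3 -c "
from h import *
to(540,316,110,-0.085)
im,d=grab('top'); im2,_=grab('side')
P=cloud('top',d)
hsv=cv2.cvtColor(im,cv2.COLOR_BGR2HSV)
a=cv2.resize(im[180:310,70:220],None,fx=2.6,fy=2.6);b=cv2.resize(im2[120:250,110:260],None,fx=2.6,fy=2.6)
cv2.imwrite('pics/c7.png',np.hstack([a,b]))"
```

```text
clk 30.0 pos [541.1 316.3 183.3] yaw -0.081 w 44.0 F [-0.4  0.  -1.7] j6 0.60 tilt [0.128 0.006]
turn 0.004 then x -0.80 y 0.13 z 7.28 cm
```

View pics/c7.png

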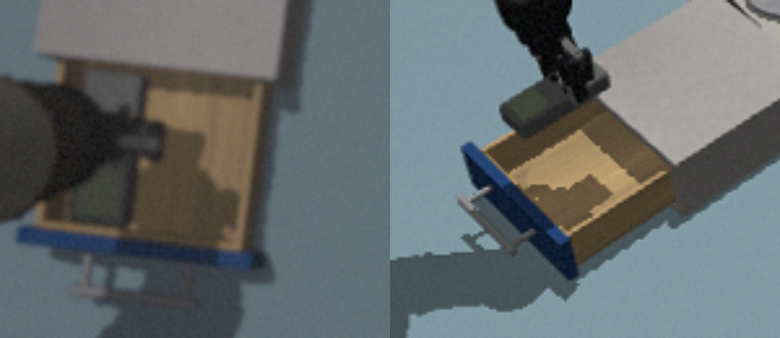

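The meter is held level above the open part of the drawer. Lower it.

send_rows([
  [[-0.6,0,3,0,0],[-0.5,0,3,0,0],[-0.4,0,3,0,0],[-0.2,0,2,0,0],[0,0,0,0,0]],
])

```text
clock: 30.55
position: [534.9, 309.5, 72.5]
ee_rot: [0.997, -0.043, 0.064, -0.006]
contact_force: [-0.1, -0.7, -2.2]
gripper_width: 44.1
```

```bash
python3 -c "
from h import *
to(540,316,40,-0.085)"
```

```text
clk 30.6 pos [534.9 309.5  72.5] yaw -0.088 w 44.1 F [-0.1 -0.7 -2.2] j6 0.54 tilt [0.127 0.007]
turn -0.003 then x 0.27 y -0.67 z 3.33 cm
```

send_rows([
  [[0.2,-0.6,1.5,0,0],[0,0,1.5,0,0],[0,0,0.4,0,0]],
])

```text
clock: 30.8
position: [541.9, 312.6, 42.1]
ee_rot: [0.997, -0.044, 0.064, -0.006]
contact_force: [-0.9, -0.6, -1.4]
gripper_width: 44.1
```

```bash
python3 -c "
from h import *
to(540,316,40,-0.085)"
```

```text
clk 30.8 pos [541.9 312.6  42.1] yaw -0.090 w 44.1 F [-0.9 -0.6 -1.4] j6 0.53 tilt [0.129 0.007]
turn -0.005 then x -0.00 y -0.36 z 0.21 cm
```

Release, rise, then step back to look.

send_rows([
  [[0,0,0.3,0,0],[0,0,0,0,0.8],[0,0,0,0,0.8],[0,0,0,0,0.8],[0,0,-2,0,0.8],[-0.3,0,-3,0,0.8],[-0.3,0,-4,0,0.8],[-0.3,0,-4,0,0.5],[0,4,0,0,0],[0,4,0,0,0]],
])

```text
clock: 31.63
position: [513.0, 237.3, 182.6]
ee_rot: [0.996, -0.041, 0.072, -0.012]
contact_force: [0.4, -0.5, -2.1]
gripper_width: 32.6
```

send_rows([
  [[-1,4,0,0,0],[-1,4,0,0,0],[-2,2,0,0,0],[-2,0,0,0,0],[0,0,0,0,0]],
])

```text
clock: 32.05
position: [443.7, 134.5, 178.8]
ee_rot: [0.996, -0.043, 0.079, -0.018]
contact_force: [-0.2, 0.1, -0.3]
gripper_width: 0.0
```

```bash
python3 -c "
from h import *
to(390,328,90,-0.085)
im,d=grab('top'); im2,_=grab('side')
P=cloud('top',d); m=np.zeros(d.shape,bool); m[200:290,85:180]=1
for lo,hi in((38,56),):
    q=P[m&(P[...,2]>lo)&(P[...,2]<hi)&(im[...,2].astype(int)-im[...,0]<15)]; print(len(q),cv2.minAreaRect(q[:,:2].astype(np.float32)),np.percentile(q[:,2],[5,50,95]))
a=cv2.resize(im[180:310,70:220],None,fx=2.6,fy=2.6);b=cv2.resize(im2[120:250,110:260],None,fx=2.6,fy=2.6)
cv2.imwrite('pics/c8.png',np.hstack([a,b]))"
```

```text
clk 32.0 pos [443.7 134.5 178.8] yaw -0.090 w 0.0 F [-0.2  0.1 -0.3] j6 0.70 tilt [0.159 0.029]
turn -0.005 then x -8.00 y -18.56 z 8.52 cm
1107 ((502.03955078125, 322.78570556640625), (198.81600952148438, 194.64195251464844), 84.19025421142578) [40.55691455 45.33116602 49.91865114]
```

View pics/c8.png

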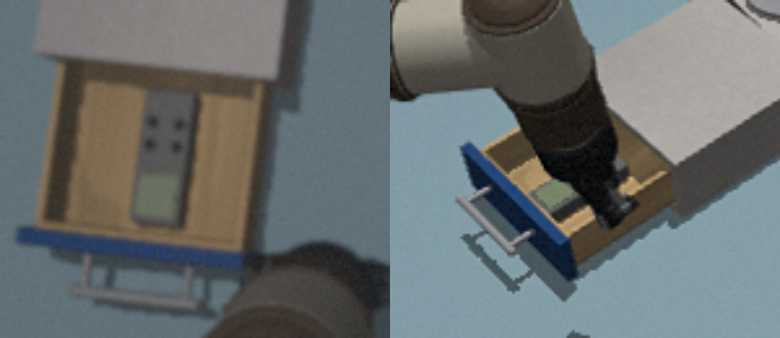

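The meter lies flat in the drawer, screen up. Next I push the drawer shut by its front, above the handle bar.

send_rows([
  [[-2,-3,0,0,0],[-2,-4,0,0,0],[-2,-4,0,0,0],[-1.5,-4,0,0,0],[0,-3,0,0,0],[0,0,0,0,0]],
])

```text
clock: 32.65
position: [395.0, 330.5, 183.0]
ee_rot: [0.995, -0.044, 0.087, -0.025]
contact_force: [0.3, 0.4, 0.9]
gripper_width: -0.4
```

```bash
python3 -c "
from h import *
to(402,326,72,-0.085); print(arm.read_state()['joints'].round(2))"
```

```text
clk 32.6 pos [395.  330.5 183. ] yaw -0.094 w -0.4 F [0.3 0.4 0.9] j6 0.26 tilt [0.175 0.043]
turn -0.009 then x -0.85 y 0.92 z 11.08 cm
[ 1.09  0.17 -0.52  0.19 -0.78  0.26]
```

send_rows([
  [[-0.8,0.4,3,0,0],[-0.6,0.3,3,0,0],[-0.3,0,2.5,0,0],[0,0,1.5,0,0],[0,0,0,0,0]],
])

```text
clock: 33.07
position: [400.2, 343.8, 82.3]
ee_rot: [0.995, -0.039, 0.091, -0.033]
contact_force: [0.6, -0.8, 0.7]
gripper_width: -0.2
```

```bash
python3 -c "
from h import *
to(402,326,72,-0.085)"
```

```text
clk 33.1 pos [400.2 343.8  82.3] yaw -0.086 w -0.2 F [ 0.6 -0.8  0.7] j6 0.15 tilt [0.183 0.058]
turn -0.001 then x 0.47 y 1.70 z 1.01 cm
```

send_rows([
  [[0,0.9,0.6,0,0],[0,0.8,0.5,0,0],[0.5,0,0.2,0,0],[1,0,0.2,0,0],[1,0,0.2,0,0]],
])

```text
clock: 33.48
position: [430.0, 329.2, 71.0]
ee_rot: [0.994, -0.037, 0.092, -0.035]
contact_force: [-4.0, 2.4, -1.4]
gripper_width: -0.1
```

```bash
python3 -c "
from h import *
to(560,315,72,-0.085)"
```

```text
clk 33.5 pos [430.  329.2  71. ] yaw -0.082 w -0.1 F [-4.   2.4 -1.4] j6 0.22 tilt [0.186 0.062]
turn 0.003 then x 13.21 y 0.34 z 2.31 cm
```

Contact with the drawer front. Pushing it in about 150 mm.

send_rows([
  [[1.5,0,0.3,0,0],[1.5,0,0.3,0,0],[1.5,0,0.3,0,0],[1.5,0,0.3,0,0],[1.5,0,0.3,0,0],[1.5,0,0.3,0,0]],
])

```text
clock: 33.98
position: [526.3, 322.1, 73.5]
ee_rot: [0.994, -0.038, 0.092, -0.035]
contact_force: [-0.9, 0.4, -0.9]
gripper_width: 0.3
```

```bash
python3 -c "
from h import *
to(575,315,72,-0.085)"
```

```text
clk 34.0 pos [526.3 322.1  73.5] yaw -0.083 w 0.3 F [-0.9  0.4 -0.9] j6 0.48 tilt [0.185 0.062]
turn 0.002 then x 5.14 y 0.23 z 1.08 cm
```

send_rows([
  [[1.2,0,0.3,0,0],[1.2,0,0.3,0,0],[1,0,0.2,0,0],[0.8,0,0.1,0,0],[0.6,0,0.1,0,0]],
])

```text
clock: 34.4
position: [577.0, 317.9, 75.0]
ee_rot: [0.995, -0.04, 0.088, -0.034]
contact_force: [-48.0, 15.5, 21.8]
gripper_width: -0.4
```

```bash
python3 -c "
from h import *
to(575,315,72,-0.085)"
```

```text
clk 34.4 pos [577.  317.9  75. ] yaw -0.088 w -0.4 F [-48.   15.5  21.8] j6 0.59 tilt [0.179 0.061]
turn -0.003 then x 0.10 y 0.18 z 0.31 cm
```

The drawer has hit its stop. I use the contact to take out some tilt, then back away upward and look.

send_rows([
  [[0.6,0,0,0,0],[0.6,0,0,0,0],[0.6,0,0,0,0],[0.6,0,0,0,0],[0.6,0,0,0,0],[0.6,0,0,0,0],[0.6,0,0,0,0],[0.6,0,0,0,0],[0.6,0,0,0,0],[0.6,0,0,0,0]],
])

```text
clock: 35.23
position: [575.9, 318.1, 76.3]
ee_rot: [0.998, -0.04, 0.037, -0.02]
contact_force: [-19.7, 5.4, 7.6]
gripper_width: -0.1
```

send_rows([
  [[-1,0,0,0,0],[-1.5,0,-1,0,0],[-0.5,0,-4,0,0],[0,0,-4,0,0],[0,0,-4,0,0.5],[0,0,-4,0,1],[0,3,-3,0,1],[0,4,0,0,1],[0,4,0,0,1],[0,4,0,0,1]],
])

```text
clock: 36.07
position: [523.0, 172.0, 284.9]
ee_rot: [0.998, -0.03, 0.045, -0.026]
contact_force: [0.3, -0.2, -0.6]
gripper_width: 72.1
```

send_rows([
  [[0,4,0,0,1],[0,4,0,0,1],[0,4,0,0,1],[0,4,0,0,1],[0,4,0,-0.05,1],[0.5,4,0,-0.05,1],[0.5,4,0,-0.05,1],[0.5,4,0,0,1],[0,0,0,0,1]],
])

```text
clock: 36.82
position: [533.3, -164.8, 283.8]
ee_rot: [0.996, 0.051, 0.062, -0.025]
contact_force: [0.3, 0.8, -0.6]
gripper_width: 85.4
```

```bash
python3 -c "
from h import *
im,d=grab('top','t9');P=cloud('top',d);z=P[...,2]
m=np.zeros(d.shape,bool);m[150:260,370:480]=1
m&=(z>190)&(z<215)&(im.mean(2)<70); q=P[m]; r=q[:,:2].mean(0); print('knob',m.sum(),r,cv2.minAreaRect(q[:,:2].astype(np.float32)),inbox(r))
to(r[0],r[1],262,BY)
hs=cv2.cvtColor(im,cv2.COLOR_BGR2HSV); f=(hs[...,0]>105)&(hs[...,0]<125)&(hs[...,1]>150); f[:150]=0;f[290:]=0;f[:,220:]=0
q=P[f&(d>0)&(z>70)]; print('front',len(q),cv2.minAreaRect(q[:,:2].astype(np.float32)) if len(q)>3 else '')
"
```

```text
knob 141 [ 631.34190019 -295.03962814] ((632.4340209960938, -296.0813293457031), (22.05571174621582, 23.985462188720703), 74.68217468261719) [-96.37163864  25.06983511]
clk 36.9 pos [ 532.8 -162.8  284.2] yaw 0.099 w 85.3 F [-1.1  0.  -0.4] j6 1.74 tilt [0.122 0.057]
turn -0.027 then x 8.00 y 14.40 z 2.68 cm
front 9 ((589.6173706054688, 337.1474609375), (132.88885498046875, 6.237857818603516), 84.90189361572266)
```

View pics/t9.png

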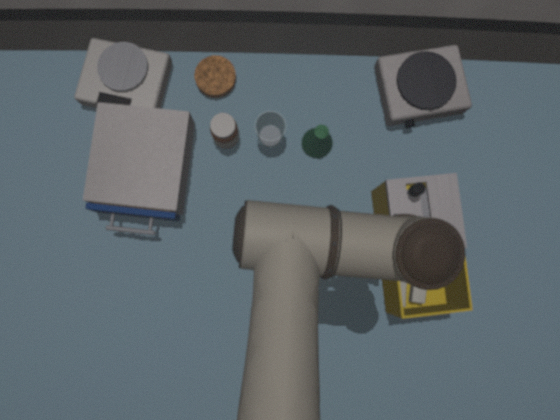

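The drawer is shut and the knob is still in the notch at (632,-296). I go to the knob.

send_rows([
  [[2,3.5,0,-0.03,1],[2,3.5,0,0,1],[2,3.5,0,0,1],[2,3.5,0.5,0,1],[0,0.4,0.5,0,1],[0,0,0,0,1]],
])

```text
clock: 37.37
position: [633.9, -295.2, 281.8]
ee_rot: [0.995, 0.07, 0.066, -0.025]
contact_force: [-0.3, 0.2, -0.7]
gripper_width: 85.5
```

```bash
python3 -c "
from h import *
to(632,-295.5,182,BY)"
```

```text
clk 37.4 pos [ 633.9 -295.2  281.8] yaw 0.137 w 85.5 F [-0.3  0.2 -0.7] j6 1.98 tilt [0.128 0.059]
turn 0.011 then x -1.28 y 0.34 z 9.89 cm
```

send_rows([
  [[-0.6,0.2,2.5,0.01,1],[-0.5,0.1,2.5,0,1],[-0.2,0,2.5,0,1],[0,0,1.6,0,1],[0,0,0,0,1]],
])

```text
clock: 37.78
position: [634.4, -288.3, 192.7]
ee_rot: [0.995, 0.068, 0.07, -0.024]
contact_force: [0.1, -1.1, -0.2]
gripper_width: 85.1
```

```bash
python3 -c "
from h import *
to(632,-295.5,182,BY)"
```

```text
clk 37.8 pos [ 634.4 -288.3  192.7] yaw 0.134 w 85.1 F [ 0.1 -1.1 -0.2] j6 1.99 tilt [0.136 0.058]
turn 0.008 then x -0.21 y 0.64 z 1.03 cm
```

send_rows([
  [[-0.2,0.6,0.8,0,1],[0,0,0,0,0],[0,0,0,0,0],[0,0,0,0,0],[0,0,0,0,0],[0,0,0,0,0],[0,0,0,0,0]],
])

```text
clock: 38.37
position: [636.3, -295.3, 192.4]
ee_rot: [0.994, 0.07, 0.076, -0.019]
contact_force: [0.4, 0.6, -4.8]
gripper_width: 23.6
```

```bash
python3 -c "
from h import *
to(632,-295.5,182,BY)"
```

```text
clk 38.4 pos [ 636.3 -295.3  192.4] yaw 0.139 w 23.6 F [ 0.4  0.6 -4.8] j6 2.00 tilt [0.148 0.049]
turn 0.013 then x -0.30 y -0.06 z 1.01 cm
```

send_rows([
  [[0.6,0,0.1,0,0],[0.6,0,0.1,0,0],[0.4,0.4,0,0,0],[0.3,0.5,0,0,0]],
])

```text
clock: 38.7
position: [644.4, -301.9, 192.3]
ee_rot: [0.995, 0.07, 0.061, -0.023]
contact_force: [-7.3, 0.0, 2.1]
gripper_width: 23.7
```

```bash
python3 -c "
from h import *
to(*box(-86,0),182,BY)"
```

```text
clk 38.7 pos [ 644.4 -301.9  192.3] yaw 0.137 w 23.7 F [-7.3  0.   2.1] j6 2.00 tilt [0.118 0.055]
turn 0.011 then x -0.06 y 1.62 z 0.97 cm
```

Moving sideways freely with about 7 N of spring load. Continue to the straight leg.

send_rows([
  [[0.2,0.6,0,0,0],[0.2,0.6,0,0,0],[0.2,0.5,0,0,0],[0.2,0.3,0,0,0]],
])

```text
clock: 39.03
position: [643.5, -319.0, 192.3]
ee_rot: [0.996, 0.07, 0.047, -0.029]
contact_force: [-9.3, 12.8, 4.8]
gripper_width: 24.0
```

```bash
python3 -c "
from h import *
to(*box(-86,0),182,BY)"
```

```text
clk 39.0 pos [ 643.5 -319.   192.3] yaw 0.138 w 24.0 F [-9.3 12.8  4.8] j6 2.02 tilt [0.089 0.064]
turn 0.012 then x 0.22 y -0.07 z 1.06 cm
```

At the straight leg's side (12.8 N side force). I guide the lid back, then let go.

send_rows([
  [[-1,-0.1,0,0,0],[-1.5,0,0,0,0],[-1.5,0,0,0,0],[-1.5,0,0,0,0],[-1.5,0,0,0,0]],
])

```text
clock: 39.45
position: [571.1, -327.6, 192.3]
ee_rot: [0.996, 0.073, 0.044, -0.028]
contact_force: [-3.9, 2.4, 2.3]
gripper_width: 23.8
```

```bash
python3 -c "
from h import *
to(*box(-214,0),182,BY)"
```

```text
clk 39.5 pos [ 571.1 -327.6  192.3] yaw 0.143 w 23.8 F [-3.9  2.4  2.3] j6 2.07 tilt [0.085 0.062]
turn 0.017 then x -5.27 y -0.04 z 0.55 cm
```

send_rows([
  [[-1.5,0,0,0,0],[-1.5,0,0,0,0],[-1.5,0,0,0,0],[-0.5,0,0,0,0],[0,0,0,0,1],[0,0,0,0,1],[0,0,0,0,1],[0,0,0,0,1],[0,0,0,0,1],[0,0,-3,0,1]],
])

```text
clock: 40.28
position: [516.2, -334.0, 218.1]
ee_rot: [0.996, 0.072, 0.044, -0.031]
contact_force: [0.0, 0.7, -0.6]
gripper_width: 85.4
```

send_rows([
  [[0,0,-4,0,1],[0,0,-2,0,1],[0,-4,0,0,1],[0,-4,0,0,1],[0,-4,0,0,1],[0,-4,0,0,1],[0,-4,0,0,1],[0,-4,0,0,1],[0,-4,0,0,1],[0,-4,0,0,1]],
])

```text
clock: 41.12
position: [468.7, -18.8, 301.4]
ee_rot: [0.996, 0.067, 0.047, -0.027]
contact_force: [0.6, -0.0, -0.1]
gripper_width: 85.3
```

```bash
python3 -c "
from h import *
im,d=grab('top','t10');P=cloud('top',d);z=P[...,2]
m=np.zeros(d.shape,bool);m[150:320,370:480]=1
m&=(z>190)&(z<215)&(im.mean(2)<70); q=P[m]; r=cv2.minAreaRect(q[:,:2].astype(np.float32))[0]; print('knob',m.sum(),r,inbox(r))
to(500,0,262,0)
print(cv2.imwrite('pics/f10.png',im))
"
```

```text
knob 151 (517.0556030273438, -332.7170104980469) [-214.48672944    2.05314142]
clk 41.2 pos [468.3 -13.2 302. ] yaw 0.138 w 85.2 F [-2.2  1.5 -0.6] j6 1.43 tilt [0.092 0.063]
turn 0.138 then x 2.97 y -1.16 z 4.37 cm
True
```

View pics/f10.png

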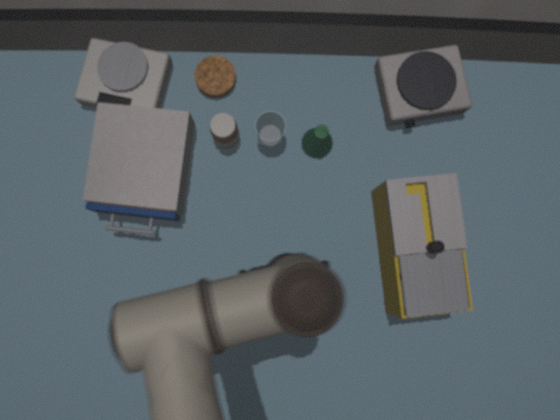

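The lid is shut, with the knob back to within 1 mm of where it started. The drawer is shut, the bench is clear, and the flask, jar and beaker have not moved. Handing in.

```bash
python3 -c "
from h import *
job.job_done()"
```

```text
the job is handed in; nothing more can be done
```

I finished the whole job and handed it in at about 41 s on the robot clock; `job_done` gives no verdict.

**What I did**
- **Lid and bottles:** I parked the knob in the notch and dropped the three bottles present into the waste box. Before I freed the knob, pictures showed all three in the chamber with the lid still held.
- **Meter and drawer:** I laid the meter flat in the drawer and pushed the drawer to its stop. The push force rose to about 48 N there.
- **Closing the lid:** I freed the knob last and guided the lid shut.

**Last checks**
- **Knob:** It was within 1 mm of its starting place, so the lid is shut.
- **Drawer:** It looks shut in the last pictures. I did not measure its final opening; I relied on the stop contact and the pictures.
- **Bench:** The parts the arm did not hide were clear, and the flask, jar and beaker stood where they began. The hand was clear of everything.
- **Bottles and meter:** I could not see either after closing, since the lid and drawer cover them.

**What went wrong on the way:** The tool slowly tilted, up to about 0.23 rad, and the first try at the third bottle stopped short near the wrist joint's limit. I corrected this by pressing the closed fingers against the drawer unit's front edge, and later against the shut drawer. The unit did not move in the check after the first press.

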